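# Set the warp tension dial of a table loom

### The job

Get the table loom ready for its next warp: swing the cam brake's lever off, turn the tension dial until its nose points squarely into the gate between the two lugs of the marker ring, then swing the brake lever fully home again so that the dial is held there. Leave the marker ring as it is set, do not disturb the mug or the jar, and let go at the end.

Things in the scene. Friction and masses are not known exactly. Their poses are not given: they have to be found in the camera images.
- loom: wooden table loom, fixed, no yarn. Its front is a board 340 x 250 mm sloping 28 degrees that faces the robot's left side; it rises towards the robot's right. Origin on the table under the point where the dial's axis meets the board's face, 105 mm higher. z up, x level, the way the board rises, y to the left when facing the board. In these axes 'up the board' = (cos 28, 0, sin 28), outward normal n = (-sin 28, 0, cos 28)
- dial_axis (a point): fixed point where the dial's axis meets the board's face. The board's face reaches 122 mm up, 128 mm down, 200 mm left and 140 mm right of it. Dial, ring and brake lever all turn about n, so the tool comes in along n, tilted 28 degrees; nothing stands over the board. The loom's rails behind are lower than the board's upper edge (162 mm above the table)
- dial_grip (a point): in the tension dial's grip bar, on its axis, 35 mm out from the board; turns with the dial: z = n, x along the bar to the nose. Steel disc 96 mm across, its top 13 mm out; across it an upright black bar 54 mm long, 16 mm wide, from 13 to 45 mm out. One end of the bar (+x) carries the nose, a low 8 mm wide fin that reaches 47 mm from the axis; the other end is plain
- nose_tip (a point): tip of the dial's nose, 47 mm from the axis, 17 mm out from the board
- dial (a joint): angle of the dial, rad, growing counter-clockwise seen facing the board; 0 = nose straight up the board; stops at -3 and 3. Stays where left with the brake off (0.06 N m friction); gripped at its rim with the brake on (slips only if forced). Starts 0.7 to 2.8 rad counter-clockwise of the gate, so turn it clockwise, in more than one grasp if far
- gate (a point): middle of the gate: the 14 mm gap between two small steel lugs (14 x 7 mm, tops 12.5 mm out from the board, lower than the dial's top), 61 mm from the dial's axis. x from the axis out through the gate, y across it, z = n. The lugs stand on the marker ring, a flat aluminium disc 138 mm across, 3 mm thick, under the dial on the same axis; it is stiff (0.5 N m) and to be left as it stands
- ring (a joint): angle of the marker ring, rad, same sense and zero as the dial: the nose points into the middle of the gate when joint dial equals joint ring
- brake_peg (a point): centre (half-way up) of the black round peg at the end of the brake lever: 16 mm diameter, 34 mm long, standing along n from 23 to 57 mm out from the board, 65 mm from the lever's pivot. The lever is a flat steel arm 16 mm wide whose top is 23 mm out from the board
- brake_pivot (a point): pivot of the brake lever, 80 mm to the left of the dial's axis, given 23 mm out from the board. A small eccentric under the lever pushes a steel block (22 x 15 mm, tops 12.5 mm out) onto the left of the dial's rim when the lever is home
- brake (a joint): brake lever angle, rad: 0 = home against its stop, brake on, lever pointing straight up the board; grows to 1.1 (stop) as the peg swings out to the left, counter-clockwise seen facing the board. Off: over 0.7; fully home: under 0.12. Stays where left; takes about 2 N at the peg, a little more in the last 0.12 rad, where the block grips the rim
- mug_mid (a point): white mug, 80 mm across plus its handle, 92 mm high, half-way up; bystander in front of the board
- jar_mid (a point): glass jar with a steel cap, 64 mm across, 85 mm high, half-way up; bystander in front of the board

How it is judged:
By the outcome, as a careful person would: the job done as asked, in the order asked, and still so for the second after the job is handed in, with the robot touching nothing.
It also fails if it takes over 72 s, if anything falls off the work surface, if the arm or the gripper's body presses on something with over 40 N, if the wrist force passes 120 N, or if a joint passes its speed limit or range.

### The arm

A 7-joint arm with a two-finger parallel gripper is mounted at the origin on the work surface. World frame = base frame: x ahead of the robot, y to its left, z up, the work surface at z = 0. Lengths are in m, angles in rad, forces in N, time in s.
With the tool pointing down it reaches from about 0.425 to 1.025 m from the base axis. Payload 9.4 kg.
Tool frame: the origin (TCP) lies where the fingers leave the gripper's body, on its centre line; the fingertips stand 84 mm ahead of it and the grasp point (between the pads) lies 65 mm ahead of it; z points along the fingers, y is the line along which they close (so a half turn about z gives the same grasp; the last joint's range is limited). The gripper opens to 93 mm and grips with 3 to 60 N. Pads are 15 mm wide; open, the fingers measure 128 mm over their backs; the gripper's body (75 mm by 188 mm) begins 65 mm behind the grasp point.
Start: joints at [1.102, 0.599, -0.003, 1.599, 0.002, 0.943, -0.08], TCP at [0.277, -0.67, 0.303] pointing down, gripper open.
Joint ranges: [-2.57, 2.57], [-0.35, 1.97], [-1.29, 1.29], [0.11, 2.56], [-1.05, 4.19], [0.11, 1.86], [-2.63, 2.63]. Speed limits (rad/s): [2.22, 2.22, 3.01, 3.01, 3.14, 3.14, 3.14].

### API

Orientations are given as a unit quaternion [x, y, z, w].
In Python, from plant import * gives the robot as it stands. The module is installed in compiled form; this text tells all that it offers.
- The arm moves only by the tool move_arm, never from a script. Its argument "series" is a list of rows, each a list of 3 entries, a list of its own where there are three numbers: the shift along the tool's x, y, z in m, then the turn, a rotation vector about the tool's x, y, z in rad, then the finger opening in m, from 0 to 0.093. In form: [[[dx, dy, dz], [rx, ry, rz], hand], ...]. A call has 1 to 20 rows; each row shifts and turns the commanded pose from where the row before left it, along the tool's axes as they then stand; what a row does not reach is not made up. A row lasts 1/12 s, in which the tool goes at most 41.7 mm and 7.16 degrees, less where a joint would pass 70% of its speed; a pose out of reach is approached as far as the arm can. A call is refused whole if a number of a shift passes 0.0417 or a number of a turn 0.125, either way. A call with a gripper value outside its range is refused whole. The fingers move at their own pace and stop on an object; the grip force is fixed at half the most. Time passes only in rows, so rows that do not move let the fingers close. It gives the time, the measured TCP pose, the force, the opening and the grip force at its end, in the units of the state.
- state(): the state, without advancing time (a new reading comes with each control period).
- grab_frame(name): name is "scene" or "side" or "wrist"; returns the picture (420x560x3 uint8, red, green, blue); there is no depth.
- camera_model(name): a dict with "K" (3x3 intrinsics, pixels), "R" (3x3) and "t" (3): a world point X has camera coordinates R X + t. Camera axes: x right, y down, z forward; pixel columns grow to the right and rows downward; lengths in m; the calibration is good to about 2 mm. A picture is of the moment at which its call begins: read the wrist's pose just before it. camera_model takes no time and is no camera call; for the wrist camera it gives the pose at the moment of the call.
- close_job(): hands the job in; it is judged then, once.
The state is a dict: "time_s": time; "joints": joint angles; "joint_vel": joint speeds; "effort": joint torques, N m; "ee_pos": TCP position; "tool_rot": TCP orientation; "wrist_force": force on the tool from outside, world axes, zero at the start; "wrist_torque": the same for the moment, N m; "width": finger opening in m; "finger_force": force on a finger pad.
Only numpy, scipy, OpenCV 4.12 (cv2) and the standard library are available. Lean on these libraries where they do the work, as an engineer would, in place of code of your own. Each camera call takes 0.05 s, during which the arm holds its last target. There are 200 camera calls.

## Working session

There is one attempt and no reset: what is moved stays moved. The work goes in short steps, Python scripts to look and compute and a tool call to move; the robot and the scene stay as the last step left them, time stands still between calls to the robot, and variables do not carry over. Pictures are saved under pics/ and viewed, at most 10 in all, crops included, and the job is handed in when it is done.

Besides the shell and the picture viewer there is one more tool, called after "Emit:" as name(argument=value, ...) on one line, values as JSON. move_arm: Moves the arm, as the interface text tells. Its arguments: {"type":"object","properties":{"series":{"type":"array","items":{"type":"array"}}},"required":["series"]}

```bash
mkdir -p pics
python3 - <<'E'
from plant import *
import cv2,numpy as np
s=state();print(s)
for n in("scene","side"):
    im=grab_frame(n);cv2.imwrite(f"pics/{n}0.png",im[:,:,::-1]);c=camera_model(n);print(n,c)
a=cv2.imread("pics/scene0.png");b=cv2.imread("pics/side0.png")
cv2.imwrite("pics/wrist0.png",grab_frame("wrist")[:,:,::-1])
E
```

```text
{'time_s': 0.0, 'joints': array([ 1.10231827,  0.60015642, -0.00252879,  1.60008332,  0.00179052,
        0.94288399, -0.07979228]), 'joint_vel': array([ 0.00069916, -0.00230276,  0.00101524,  0.00039123,  0.00047266,
       -0.00125477,  0.00140991]), 'effort': array([-6.76183026e-04, -7.65073228e+01,  1.49699304e+00, -2.52353168e+01,
       -5.23877330e-02,  1.69322459e-02,  1.42889321e-04]), 'ee_pos': array([ 0.2766916 , -0.66976484,  0.30185409]), 'tool_rot': array([ 9.80869996e-01,  1.94662443e-01, -2.17328902e-04, -7.32939352e-04]), 'wrist_force': array([0.08055404, 0.04486118, 0.60451514]), 'wrist_torque': array([ 0.00987132, -0.0003801 , -0.00577536]), 'finger_force': 0.0, 'width': 0.09329442461634661}
scene {'K': array([[405.52547752,   0.        , 281.43556597],
       [  0.        , 405.52547752, 209.43879974],
       [  0.        ,   0.        ,   1.        ]]), 'R': array([[-0.70508775,  0.70887563, -0.01861721],
       [ 0.47896112,  0.45671312, -0.74967284],
       [-0.52292209, -0.53750206, -0.6615467 ]]), 't': array([ 0.23103845, -0.24462548,  1.0816787 ])}
side {'K': array([[423.32055755,   0.        , 278.37212634],
       [  0.        , 423.32055755, 216.43418997],
       [  0.        ,   0.        ,   1.        ]]), 'R': array([[-0.99755809, -0.06902406,  0.01065566],
       [-0.05667272,  0.71082176, -0.70108532],
       [ 0.04081748, -0.69997721, -0.71299778]]), 't': array([ 0.51669883, -0.01009589,  0.93091399])}
```

View pics/scene0.png

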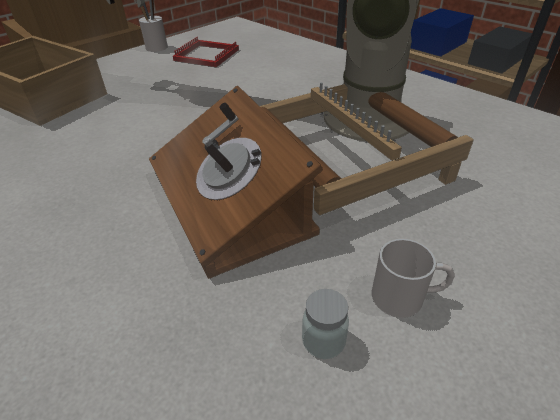

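View pics/side0.png

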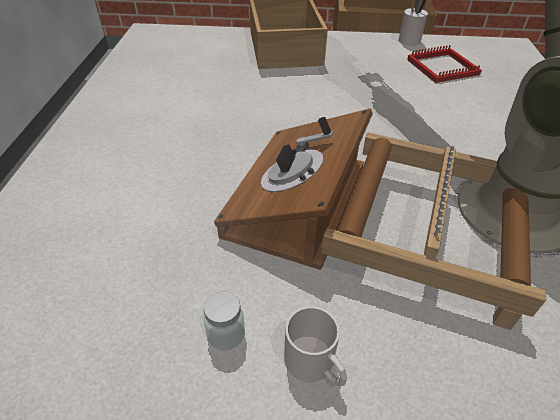

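Run:
```python
import cv2,numpy as np
a=cv2.imread("pics/scene0.png")[80:275,140:340];b=cv2.imread("pics/side0.png")[100:275,205:385]
cv2.imwrite("pics/za.png",np.hstack([cv2.resize(a,(400,390),interpolation=2)]))
a=cv2.resize(a[0:130,30:140],None,fx=3.6,fy=3.6,interpolation=2);b=cv2.resize(b[10:100,40:145],None,fx=3.8,fy=3.8,interpolation=2)
h=max(a.shape[0],b.shape[0]);f=lambda i:cv2.copyMakeBorder(i,0,h-i.shape[0],0,0,0)
o=np.hstack([f(a),f(b)]);print(o.shape,a.shape);cv2.imwrite("pics/z.png",o)
```

```text
(468, 795, 3) (468, 396, 3)
```

View pics/z.png

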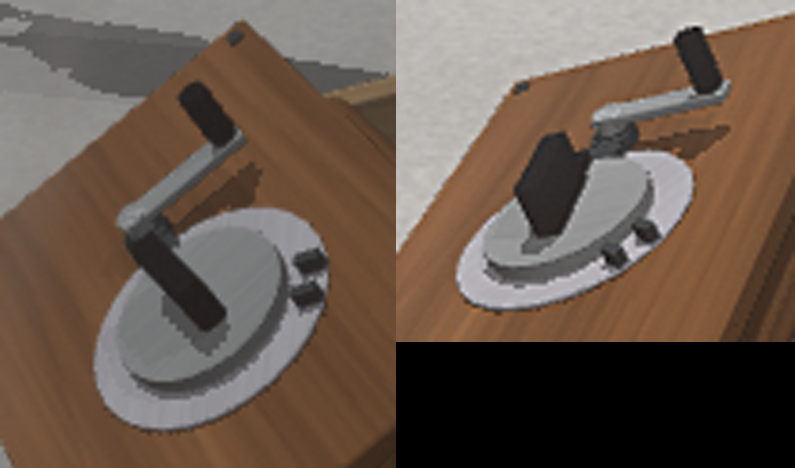

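```bash
cat > h.py <<'E'
from plant import *
import cv2,numpy as np
def ray(c,p):
    d=c["R"].T@np.linalg.inv(c["K"])@np.array([p[0],p[1],1.]);return -c["R"].T@c["t"],d/np.linalg.norm(d)
def tri(cs,ps):
    A=np.zeros((3,3));b=np.zeros(3);L=[]
    for c,p in zip(cs,ps):
        o,d=ray(c,p);P=np.eye(3)-np.outer(d,d);A+=P;b+=P@o;L.append((P,o))
    X=np.linalg.solve(A,b);return X,max(np.linalg.norm(P@(X-o)) for P,o in L)
def proj(c,X):
    q=c["K"]@(c["R"]@X+c["t"]);return q[:2]/q[2]
E
python3 - <<'E'
from h import *
S,D=camera_model("scene"),camera_model("side")
for n,p,q in [("A",(238,89),(280,129)),("A2",(238,89),(371,110)),("B",(150,157),(216,221)),("B2",(150,157),(280,129)),("C",(319,165),(371,110)),("C2",(319,165),(322,208)),("D",(204,267),(216,221)),
 ("pegtop",(140+30+195/3.6,80+90/3.6),(245+(685-396)/3.8,110+33/3.8)),("pegbot",(170+225/3.6,80+140/3.6),(245+(712-396)/3.8,110+90/3.8)),
 ("ringc",(170+212/3.6,80+320/3.6),(245+(576-396)/3.8,110+230/3.8)),("pivot",(170+138/3.6,80+218/3.6),(245+(608-396)/3.8,110+118/3.8)),("lugU",(170+308/3.6,80+260/3.6),(245+(647-396)/3.8,110+227/3.8)),("lugL",(170+305/3.6,80+292/3.6),(245+(612-396)/3.8,110+253/3.8))]:
    X,e=tri([S,D],[p,q]);print(n,X.round(4),round(e,4))
for n,p,q in [("mug",(404,280),(311,345)),("jar",(325,325),(225,320))]: print(n,tri([S,D],[p,q]))
E
```

```text
A [0.511  0.1133 0.2779] 0.0138
A2 [ 0.3255 -0.133   0.1533] 0.0027
B [0.6377 0.1674 0.2022] 0.0809
B2 [ 0.5288 -0.2072  0.0425] 0.0032
C [0.4087 0.1659 0.2428] 0.0868
C2 [0.4347 0.1937 0.1648] 0.0013
D [0.6351 0.1267 0.0407] 0.0066
pegtop [ 0.4378 -0.0347  0.1896] 0.0009
pegbot [ 0.4203 -0.0374  0.1533] 0.0011
ringc [0.489  0.0262 0.1032] 0.0016
pivot [ 0.4752 -0.0479  0.1249] 0.0007
lugU [0.4527 0.0625 0.1379] 0.0011
lugL [0.4696 0.0789 0.1343] 0.0004
mug (array([0.44268822, 0.37695235, 0.04588734]), np.float64(0.0024680176014355046))
jar (array([0.58271305, 0.33947814, 0.03932081]), np.float64(0.002097938171792803))
```

```bash
cat >> h.py <<'E'
from scipy.spatial.transform import Rotation as Ro
def plan(p1,R1,N,p0=None,R0=None):
    s=state()
    if p0 is None: p0=np.array(s["ee_pos"])
    if R0 is None: R0=Ro.from_quat(s["tool_rot"]).as_matrix()
    r=Ro.from_matrix(R0.T@R1).as_rotvec()/N
    M=sum(R0@Ro.from_rotvec(k*r).as_matrix() for k in range(N))
    d=np.linalg.solve(M,p1-p0)
    print(N,"x",d.round(4).tolist(),r.round(4).tolist());return d,r
class Loom:
    def __init__(s,x,y,yaw):
        s.o=np.array([x,y,0.105]);c,k=np.cos(yaw),np.sin(yaw);h=np.array([c,k,0])
        s.up=h*np.cos(np.radians(28))+[0,0,np.sin(np.radians(28))];s.l=np.array([-k,c,0]);s.n=np.cross(s.up,s.l)
    def P(s,u,l,n): return s.o+u*s.up+l*s.l+n*s.n
    def tool(s,psi): # tool y along board direction psi (0=up, ccw)
        y=np.cos(psi)*s.up+np.sin(psi)*s.l;z=-s.n;return np.array([np.cross(y,z),y,z]).T
    def onplane(s,c,p,n):
        o,d=ray(c,p);t=((s.P(0,0,n)-o)@s.n)/(d@s.n);X=o+t*d-s.o;return np.array([X@s.up,X@s.l])
E
python3 - <<'E'
from h import *
from scipy.optimize import least_squares
m=[((.122,.2,0),(.3255,-.133,.1533)),((.122,-.14,0),(.4347,.1937,.1648)),((-.128,.2,0),(.5288,-.2072,.0425)),((-.128,-.14,0),(.6351,.1267,.0407)),((0,0,.003),(.489,.0262,.1032)),((0,.08,.023),(.4752,-.0479,.1249))]
f=lambda v:np.concatenate([Loom(*v).P(*a)-b for a,b in m])
r=least_squares(f,[.487,.026,2.82]);print(r.x,r.fun.reshape(-1,3).round(4))
L=Loom(*r.x)
for X in [(.4378,-.0347,.1896),(.4203,-.0374,.1533),(.4527,.0625,.1379),(.4696,.0789,.1343)]:
    v=X-L.o;print([round(v@k,4) for k in(L.up,L.l,L.n)])
plan(L.P(0,0,.27),L.tool(np.pi),18)
E
```

```text
[0.48829156 0.02591365 2.82067817] [[-0.0025  0.0031  0.009 ]
 [-0.0045 -0.001  -0.0025]
 [ 0.0037  0.0077  0.0024]
 [ 0.0046 -0.0036  0.0042]
 [ 0.0006 -0.0007  0.0044]
 [-0.0019 -0.0055  0.0004]]
[np.float64(0.0651), np.float64(0.0734), np.float64(0.0612)]
[np.float64(0.062), np.float64(0.0815), np.float64(0.0217)]
[np.float64(0.0555), np.float64(-0.0235), np.float64(0.0078)]
[np.float64(0.0442), np.float64(-0.0444), np.float64(0.0097)]
18 x [0.0399, -0.0133, -0.0007] [0.0254, -0.0117, -0.0467]
```

Emit:
move_arm(series=[[[0.04, -0.0133, -0.0007], [0.0254, -0.0117, -0.0467], 0.093], [[0.04, -0.0133, -0.0007], [0.0254, -0.0117, -0.0467], 0.093], [[0.04, -0.0133, -0.0007], [0.0254, -0.0117, -0.0467], 0.093], [[0.04, -0.0133, -0.0007], [0.0254, -0.0117, -0.0467], 0.093], [[0.04, -0.0133, -0.0007], [0.0254, -0.0117, -0.0467], 0.093], [[0.04, -0.0133, -0.0007], [0.0254, -0.0117, -0.0467], 0.093], [[0.04, -0.0133, -0.0007], [0.0254, -0.0117, -0.0467], 0.093], [[0.04, -0.0133, -0.0007], [0.0254, -0.0117, -0.0467], 0.093], [[0.04, -0.0133, -0.0007], [0.0254, -0.0117, -0.0467], 0.093], [[0.04, -0.0133, -0.0007], [0.0254, -0.0117, -0.0467], 0.093], [[0.04, -0.0133, -0.0007], [0.0254, -0.0117, -0.0467], 0.093], [[0.04, -0.0133, -0.0007], [0.0254, -0.0117, -0.0467], 0.093], [[0.04, -0.0133, -0.0007], [0.0254, -0.0117, -0.0467], 0.093], [[0.04, -0.0133, -0.0007], [0.0254, -0.0117, -0.0467], 0.093], [[0.04, -0.0133, -0.0007], [0.0254, -0.0117, -0.0467], 0.093], [[0.04, -0.0133, -0.0007], [0.0254, -0.0117, -0.0467], 0.093], [[0.04, -0.0133, -0.0007], [0.0254, -0.0117, -0.0467], 0.093], [[0.04, -0.0133, -0.0007], [0.0254, -0.0117, -0.0467], 0.093], [[0, 0, 0], [0, 0, 0], 0.093], [[0, 0, 0], [0, 0, 0], 0.093]])

```text
time_s: 1.82
ee_pos: [0.6056, -0.0176, 0.3425]
tool_rot: [0.785, 0.57, -0.142, -0.196]
wrist_force: [-0.0, -1.2, -0.6]
width: 0.093
finger_force: 0.0
```

Run:
```python
from h import *
s=state();L=Loom(.4883,.0259,2.8207);print(s["time_s"],s["joints"].round(3),s["ee_pos"],L.P(0,0,.27));
print(Ro.from_matrix(Ro.from_quat(s["tool_rot"]).as_matrix().T@L.tool(np.pi)).as_rotvec())
c=camera_model("wrist");np.savez("w1.npz",**c);cv2.imwrite("pics/w1.png",grab_frame("wrist")[:,:,::-1])
print(proj(c,L.P(0,0,.003)),proj(c,L.P(0,.08,.023)),proj(c,L.P(.065,.08,.057)))
```

```text
1.8167 [ 0.198  0.606 -0.33   1.583 -0.014  1.427 -0.429] [ 0.60561735 -0.0176468   0.34247267] [ 0.6085869  -0.01408101  0.34339585]
[-5.30033631e-05  2.41657172e-03  5.04836492e-03]
[282.14642107 178.80149556] [281.71823641 256.85873811] [214.24036625 271.61885811]
```

View pics/w1.png

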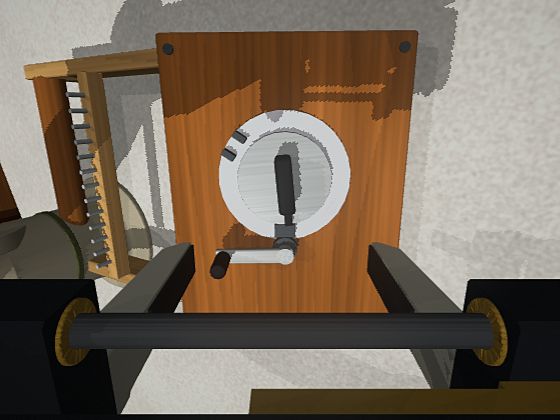

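```bash
cat >> h.py <<'E'
def blobs(im,L,c,hi=80,rmax=.11,amin=15):
    g=im.max(2);m=(g<hi).astype(np.uint8);n,lab,st,ce=cv2.connectedComponentsWithStats(m)
    for i in range(1,n):
        if st[i,4]>amin and np.linalg.norm(L.onplane(c,ce[i],.012))<rmax: print("blob",st[i],ce[i].round(1),L.onplane(c,ce[i],.012).round(4))
    return m
def ringfit(im,L,c):
    hsv=cv2.cvtColor(im,cv2.COLOR_BGR2HSV);m=((hsv[:,:,1]<45)&(hsv[:,:,2]>100)).astype(np.uint8)
    p=proj(c,L.P(0,0,.003));b=cv2.findContours(m,0,1)[0]
    b=[k for k in b if cv2.contourArea(k)>1500 and cv2.pointPolygonTest(cv2.convexHull(k),tuple(map(float,p)),False)>0 and cv2.contourArea(k)<30000]
    for k in b: e=cv2.fitEllipse(cv2.convexHull(k));print("ring",e,L.onplane(c,e[0],.003).round(4))
E
python3 - <<'E'
from h import *
L=Loom(.4883,.0259,2.8207);c=dict(np.load("w1.npz"));im=cv2.imread("pics/w1.png")
ringfit(im,L,c);blobs(im,L,c)
for n,p,h in [("pegtop",(217,271),.057),("pegbot",(222,257),.023),("pivot",(287,255),.026),("ul",(157,33),0),("ur",(418,31),0),
 ("barfar",(283,156),.045),("barnear",(288,212),.045),("nosetip",(289,221),.017),("lug1",(238,135),.0125),("lug2",(229,152),.0125)]: print(n,L.onplane(c,p,h).round(4))
o=cv2.resize(im[100:285,200:360],None,fx=3.2,fy=3.2,interpolation=2);cv2.imwrite("pics/w1z.png",o)
E
```

```text
ring ((284.155029296875, 174.0873260498047), (129.371337890625, 131.70587158203125), 85.30915832519531) [-0.0021 -0.005 ]
blob [251  61   4  23  41] [251.7  71.2] [ 0.0292 -0.1043]
blob [232 131  15  12  47] [240.2 136.4] [ 0.0417 -0.0442]
blob [224 148  12  13  42] [230.2 153.6] [ 0.0522 -0.0272]
blob [ 274  154   22   83 1113] [284.9 188.1] [-0.0029  0.0078]
blob [217 237  82  19 321] [276.1 245.2] [0.0061 0.0714]
pegtop [0.0623 0.0793]
pegbot [0.0632 0.0805]
pivot [-0.0055  0.0764]
ul [ 0.1188 -0.1385]
ur [-0.1268 -0.1416]
barfar [-0.0004 -0.0298]
barnear [-0.0055  0.0233]
nosetip [-0.0074  0.0419]
lug1 [ 0.0438 -0.0456]
lug2 [ 0.0533 -0.0289]
```

View pics/w1z.png

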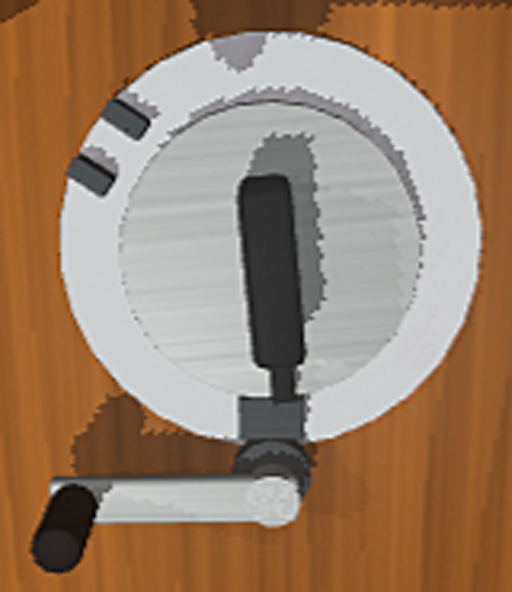

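```bash
cat >> h.py <<'E'
_o=Loom(.4883,.0259,2.8207).P(-.0023,-.0042,0)
LM=Loom(_o[0],_o[1],2.8207)
E
python3 - <<'E'
from h import *
L=LM;print(L.o);T=L.tool(np.pi)
plan(L.P(.065,.08,.165),T,5);plan(L.P(.065,.08,.115),T,3,L.P(.065,.08,.165),T)
E
```

```text
[0.49155185 0.02924507 0.105     ]
5 x [-0.0138, -0.0126, 0.0205] [0.0, 0.0005, 0.0002]
3 x [-0.0, 0.0, 0.0167] [0.0, 0.0, 0.0]
```

Emit:
move_arm(series=[[[-0.0138, -0.0126, 0.0205], [0, 0.0005, 0], 0.05], [[-0.0138, -0.0126, 0.0205], [0, 0.0005, 0], 0.05], [[-0.0138, -0.0126, 0.0205], [0, 0.0005, 0], 0.05], [[-0.0138, -0.0126, 0.0205], [0, 0.0005, 0], 0.05], [[-0.0138, -0.0126, 0.0205], [0, 0.0005, 0], 0.05], [[0, 0, 0], [0, 0, 0], 0.05], [[0, 0, 0], [0, 0, 0], 0.05], [[0, 0, 0], [0, 0, 0], 0.05]])

```text
time_s: 2.53
ee_pos: [0.4859, -0.0547, 0.2819]
tool_rot: [0.788, 0.567, -0.14, -0.196]
wrist_force: [0.2, 0.9, -0.3]
width: 0.0508
finger_force: 0.0
```

Run:
```python
from h import *
L=LM;s=state();c=camera_model("wrist");np.savez("w2.npz",**c);im=grab_frame("wrist")[:,:,::-1];cv2.imwrite("pics/w2.png",im)
v=s["ee_pos"]-L.o;print([v@k for k in(L.up,L.l,L.n)],s["joints"].round(2),s["width"])
print(proj(c,L.P(.065,.08,.057)),proj(c,L.P(0,0,.003)))
```

```text
[np.float64(0.06443080490963135), np.float64(0.0814148414987087), np.float64(0.16610359327520088)] [ 0.29  0.54 -0.33  1.91 -0.    1.18 -0.36] 0.0507721997605426
[280.16312932 237.01551922] [373.2944357  100.84081614]
```

View pics/w2.png

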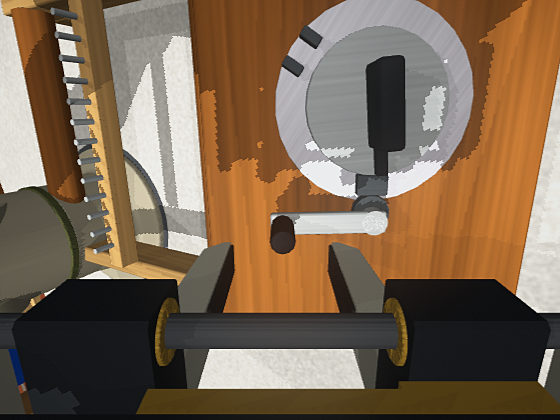

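Emit:
move_arm(series=[[[0, 0, 0.02], [0, 0, 0], 0.05], [[0, 0, 0.02], [0, 0, 0], 0.05], [[-0.001, 0, 0.01], [0, 0, 0], 0.05], [[0, 0, 0], [0, 0, 0], 0.05], [[0, 0, 0], [0, 0, 0], 0.0], [[0, 0, 0], [0, 0, 0], 0.0], [[0, 0, 0], [0, 0, 0], 0.0], [[0, 0, 0], [0, 0, 0], 0.0], [[0, 0, 0], [0, 0, 0], 0.0], [[0, 0, 0], [0, 0, 0], 0.0], [[0, 0, 0], [0, 0, 0], 0.0]])

```text
time_s: 3.5
ee_pos: [0.4641, -0.0476, 0.2373]
tool_rot: [0.788, 0.568, -0.14, -0.195]
wrist_force: [5.5, -2.1, -6.7]
width: 0.0156
finger_force: 30.0
```

Run:
```python
from h import *
L=LM;s=state();v=s["ee_pos"]-L.o;print([v@k for k in(L.up,L.l,L.n)],s["width"],s["finger_force"]);f=s["wrist_force"];print([f@k for k in(L.up,L.l,L.n)],s["wrist_torque"])
R0=Ro.from_quat(s["tool_rot"]).as_matrix()
p=s["ee_pos"];piv=p-.065*L.up
# screw about pivot axis
N=13;th=1.04
Q=Ro.from_rotvec(L.n*th).as_matrix();plan(piv+Q@(p-piv),Q@R0,N)
```

```text
[np.float64(0.06370179442699288), np.float64(0.08155659352653302), np.float64(0.1159329572965865)] 0.015612175238291625 30.004711747169495
[np.float64(-8.36090888174439), np.float64(0.28156834835980105), np.float64(-3.1930477843356733)] [-0.67116882 -1.96410992 -0.01657801]
13 x [-0.0052, 0.0002, -0.0] [0.0002, 0.0003, -0.08]
```

Emit:
move_arm(series=[[[-0.0052, 0.0002, 0], [0, 0, -0.08], 0], [[-0.0052, 0.0002, 0], [0, 0, -0.08], 0], [[-0.0052, 0.0002, 0], [0, 0, -0.08], 0], [[-0.0052, 0.0002, 0], [0, 0, -0.08], 0], [[-0.0052, 0.0002, 0], [0, 0, -0.08], 0], [[-0.0052, 0.0002, 0], [0, 0, -0.08], 0], [[-0.0052, 0.0002, 0], [0, 0, -0.08], 0], [[-0.0052, 0.0002, 0], [0, 0, -0.08], 0], [[-0.0052, 0.0002, 0], [0, 0, -0.08], 0], [[-0.0052, 0.0002, 0], [0, 0, -0.08], 0], [[-0.0052, 0.0002, 0], [0, 0, -0.08], 0], [[-0.0052, 0.0002, 0], [0, 0, -0.08], 0], [[0, 0, 0], [0, 0, 0], 0], [[0, 0, 0], [0, 0, 0], 0]])

```text
time_s: 4.67
ee_pos: [0.4705, -0.1057, 0.2246]
tool_rot: [0.436, 0.867, -0.033, -0.238]
wrist_force: [6.3, 0.5, -1.0]
width: 0.0154
finger_force: 30.0
```

```bash
cat >> h.py <<'E'
def stat(L=LM):
    s=state();v=s["ee_pos"]-L.o;f=s["wrist_force"];y=Ro.from_quat(s["tool_rot"]).as_matrix()[:,1]
    print("t",round(s["time_s"],2),"uln",[round(float(v@k),4) for k in(L.up,L.l,L.n)],"F",[round(float(f@k),1) for k in(L.up,L.l,L.n)],"psi",np.arctan2(y@L.l,y@L.up).round(3),"w",round(s["width"],4),"J",s["joints"].round(2));return s
E
python3 - <<'E'
from h import *
stat()
E
```

```text
t 4.67 uln [0.0362, 0.1347, 0.1162] F [-5.7, -2.5, 1.8] psi -2.182 w 0.0154 J [ 0.54  0.65 -0.59  1.96  0.2   1.1   0.47]
```

Run:
```python
from h import *
L=LM;s=state();R0=Ro.from_quat(s["tool_rot"]).as_matrix();p=s["ee_pos"]+.055*L.n
T=L.tool(3.238);plan(L.P(0,0,.17),T,11,p,R0)
```

```text
11 x [0.0088, 0.0096, 0.0001] [0.0004, -0.0001, 0.0785]
```

Emit:
move_arm(series=[[[0, 0, 0], [0, 0, 0], 0.05], [[0, 0, 0], [0, 0, 0], 0.05], [[0, 0, 0], [0, 0, 0], 0.05], [[0, 0, 0], [0, 0, 0], 0.05], [[0, 0, -0.02], [0, 0, 0], 0.05], [[0, 0, -0.02], [0, 0, 0], 0.05], [[0, 0, -0.015], [0, 0, 0], 0.05]])

```text
time_s: 5.25
ee_pos: [0.4938, -0.1137, 0.2741]
tool_rot: [0.436, 0.867, -0.034, -0.239]
wrist_force: [0.0, 0.2, -0.5]
width: 0.0497
finger_force: 0.0
```

Emit:
move_arm(series=[[[0.0088, 0.0096, 0], [0, 0, 0.0785], 0.06], [[0.0088, 0.0096, 0], [0, 0, 0.0785], 0.06], [[0.0088, 0.0096, 0], [0, 0, 0.0785], 0.06], [[0.0088, 0.0096, 0], [0, 0, 0.0785], 0.06], [[0.0088, 0.0096, 0], [0, 0, 0.0785], 0.06], [[0.0088, 0.0096, 0], [0, 0, 0.0785], 0.06], [[0.0088, 0.0096, 0], [0, 0, 0.0785], 0.06], [[0.0088, 0.0096, 0], [0, 0, 0.0785], 0.06], [[0.0088, 0.0096, 0], [0, 0, 0.0785], 0.06], [[0.0088, 0.0096, 0], [0, 0, 0.0785], 0.06], [[0.0088, 0.0096, 0], [0, 0, 0.0785], 0.06], [[0, 0, 0], [0, 0, 0], 0.06], [[0, 0, 0], [0, 0, 0], 0.06], [[0, 0, 0], [0, 0, 0], 0.06]])

```text
time_s: 6.42
ee_pos: [0.5652, 0.0032, 0.2563]
tool_rot: [0.758, 0.606, -0.132, -0.203]
wrist_force: [0.4, -0.4, -0.6]
width: 0.0596
finger_force: 0.0
```

Run:
```python
from h import *
L=LM;stat();c=camera_model("wrist");np.savez("w3.npz",**c);im=grab_frame("wrist")[:,:,::-1].copy();cv2.imwrite("pics/w3.png",im)
for n,q in [("axis",(0,0,.045)),("piv",(0,.08,.023)),("peg",(.065*np.cos(1),.08+.065*np.sin(1),.057)),("nose",(.047*np.cos(1.667),.047*np.sin(1.667),.017))]: print(n,proj(c,L.P(*q)).round(1))
```

```text
t 6.42 uln [0.002, 0.0015, 0.1703] F [-0.7, 0.2, -0.3] psi -3.043 w 0.0596 J [ 0.2   0.65 -0.37  1.76  0.01  1.21 -0.37]
axis [284.8 227.9]
piv [274.  314.2]
peg [218.  402.8]
nose [284.  272.9]
```

View pics/w3.png

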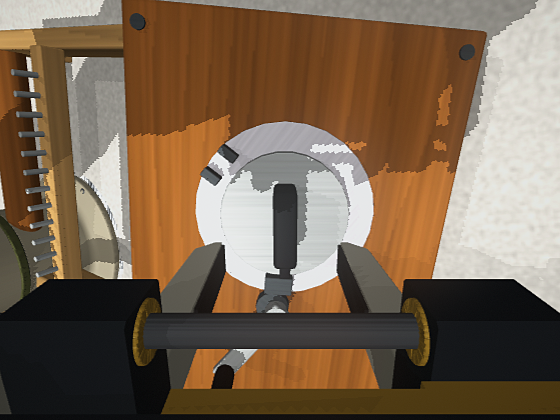

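Emit:
move_arm(series=[[[0.0015, 0.002, 0.016], [0, 0, 0], 0.06], [[0, 0, 0.02], [0, 0, 0], 0.06], [[0, 0, 0.02], [0, 0, 0], 0.06], [[0, 0, 0.01], [0, 0, 0], 0.06], [[0, 0, 0], [0, 0, 0], 0.06], [[0, 0, 0], [0, 0, 0], 0.0], [[0, 0, 0], [0, 0, 0], 0.0], [[0, 0, 0], [0, 0, 0], 0.0], [[0, 0, 0], [0, 0, 0], 0.0], [[0, 0, 0], [0, 0, 0], 0.0], [[0, 0, 0], [0, 0, 0], 0.0], [[0, 0, 0], [0, 0, 0], 0.0], [[0, 0, 0], [0, 0, 0], 0.0]])

```text
time_s: 7.55
ee_pos: [0.5387, 0.0146, 0.1973]
tool_rot: [0.759, 0.605, -0.131, -0.203]
wrist_force: [0.6, 0.3, 1.7]
width: 0.0157
finger_force: 30.0
```

Run:
```python
from h import *
L=LM;stat();c=dict(np.load("w3.npz"));im=cv2.imread("pics/w3.png")
ringfit(im,L,c);blobs(im,L,c)
for p in [(229,153),(211,175)]: print(L.onplane(c,p,.0125))
```

```text
t 7.55 uln [-0.0003, -0.001, 0.1047] F [0.4, -0.5, 1.7] psi -3.045 w 0.0157 J [ 0.19  0.7  -0.37  1.86  0.02  1.06 -0.39]
ring ((294.57122802734375, 213.95684814453125), (169.11892700195312, 210.4109344482422), 123.18306732177734) [-0.0084  0.0029]
blob [220 144  19  19 188] [228.9 153.3] [ 0.0437 -0.0402]
blob [270 152  34   3  34] [286.5 152.5] [ 0.003  -0.0448]
blob [205 166  17  19  74] [213.9 173.2] [ 0.0537 -0.0248]
blob [ 266  184   31   96 2114] [284.5 229.9] [-0.0015  0.0135]
blob [257 290  11  12  38] [261.2 294.9] [0.0115 0.0707]
[ 0.04356699 -0.04047393]
[ 0.05561199 -0.02337277]
```

Emit:
move_arm(series=[[[0, 0, 0], [0, 0, 0.1], 0], [[0, 0, 0], [0, 0, 0.1], 0], [[0, 0, 0], [0, 0, 0.1], 0], [[0, 0, 0], [0, 0, 0.1], 0], [[0, 0, 0], [0, 0, 0.1], 0], [[0, 0, 0], [0, 0, 0.1], 0], [[0, 0, 0], [0, 0, 0.1], 0], [[0, 0, 0], [0, 0, 0.1], 0], [[0, 0, 0], [0, 0, 0.1], 0], [[0, 0, 0], [0, 0, 0.1], 0], [[0, 0, 0], [0, 0, 0.1], 0], [[0, 0, 0], [0, 0, 0.1], 0], [[0, 0, 0], [0, 0, 0.1], 0], [[0, 0, 0], [0, 0, 0.1], 0], [[0, 0, 0], [0, 0, 0], 0], [[0, 0, 0], [0, 0, 0], 0]])

```text
time_s: 8.88
ee_pos: [0.54, 0.0124, 0.1964]
tool_rot: [0.971, -0.027, -0.229, -0.069]
wrist_force: [4.2, -7.2, -6.9]
width: 0.0158
finger_force: 30.0
```

Run:
```python
from h import *
stat()
```

```text
t 8.88 uln [-0.0024, 0.0007, 0.1047] F [-8.7, 5.5, -3.2] psi 1.836 w 0.0158 J [-0.09  0.68  0.07  1.88 -0.23  1.06 -1.5 ]
```

Emit:
move_arm(series=[[[0, 0, 0], [0, 0, 0.1], 0], [[0, 0, 0], [0, 0, 0.1], 0], [[0, 0, 0], [0, 0, 0.1], 0], [[0, 0, 0], [0, 0, 0.1], 0], [[0, 0, 0], [0, 0, 0.1], 0], [[0, 0, 0], [0, 0, 0.1], 0], [[0, 0, 0], [0, 0, 0.1], 0], [[0, 0, 0], [0, 0, 0.1], 0], [[0, 0, 0], [0, 0, 0.038], 0], [[0, 0, 0], [0, 0, 0], 0], [[0, 0, 0], [0, 0, 0], 0], [[0, 0, 0], [0, 0, 0], 0]])

```text
time_s: 9.88
ee_pos: [0.5392, 0.0109, 0.1965]
tool_rot: [0.875, -0.42, -0.238, 0.032]
wrist_force: [1.7, -12.7, -5.6]
width: 0.0157
finger_force: 30.0
```

Run:
```python
from h import *
stat()
```

```text
t 9.88 uln [-0.0021, 0.0024, 0.1048] F [-7.6, 11.5, -2.3] psi 0.997 w 0.0157 J [-0.25  0.7   0.33  1.89 -0.37  1.1  -2.16]
```

Now release, retreat and look.

Emit:
move_arm(series=[[[0, 0, 0], [0, 0, 0], 0.06], [[0, 0, 0], [0, 0, 0], 0.06], [[0, 0, 0], [0, 0, 0], 0.06], [[0, 0, 0], [0, 0, 0], 0.06], [[0, 0, 0], [0, 0, 0], 0.06], [[0, 0, -0.02], [0, 0, 0], 0.06], [[0, 0, -0.02], [0, 0, 0], 0.06], [[0, 0, -0.03], [0, 0, 0], 0.06], [[0, 0, -0.03], [0, 0, 0], 0.06], [[0, 0, -0.03], [0, 0, 0], 0.06], [[0, 0, 0], [0, 0, 0], 0.06], [[0, 0, 0], [0, 0, 0], 0.06], [[0, 0, 0], [0, 0, 0], 0.06]])

```text
time_s: 10.97
ee_pos: [0.5959, -0.0044, 0.3115]
tool_rot: [0.875, -0.418, -0.24, 0.03]
wrist_force: [-1.0, -0.4, -1.0]
width: 0.0603
finger_force: 0.0
```

Run:
```python
from h import *
L=LM;stat();c=camera_model("wrist");np.savez("w4.npz",**c);im=grab_frame("wrist")[:,:,::-1].copy();cv2.imwrite("pics/w4.png",im)
p=proj(c,L.P(0,0,.013));print(p);x,y=max(int(p[0])-110,0),max(int(p[1])-110,0);print(x,y)
o=im[y:y+200,x:x+220];cv2.imwrite("pics/w4z.png",cv2.resize(o,None,fx=3,fy=3,interpolation=2))
ringfit(im,L,c);blobs(im,L,c)
```

```text
t 10.97 uln [0.0001, -0.001, 0.2338] F [0.2, 0.7, -1.3] psi 1.0 w 0.0603 J [-0.24  0.63  0.37  1.67 -0.32  1.38 -2.21]
[280.63015254 194.28723642]
170 84
ring ((283.03253173828125, 185.70799255371094), (140.3016357421875, 144.1388702392578), 89.3615493774414) [-0.0037  0.0051]
blob [342 133  20  23 156] [348.  143.9] [-0.0064  0.0754]
blob [324 143  14  10  32] [330.4 147.4] [-0.0121  0.0606]
blob [ 274  166   19   77 1294] [282.7 201. ] [ 0.0067 -0.002 ]
blob [269 243   6   5  23] [271.8 244.7] [ 0.0381 -0.0346]
blob [290 244   7   5  27] [293.1 245.6] [ 0.05   -0.0177]
```

View pics/w4z.png

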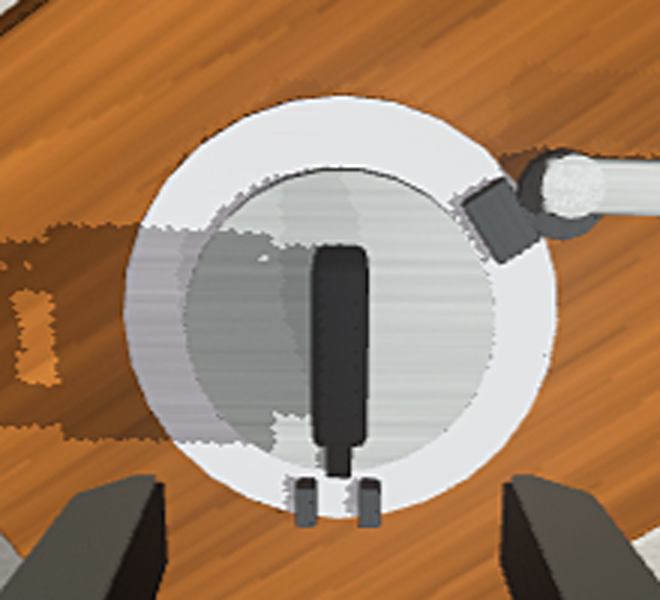

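Emit:
move_arm(series=[[[0, 0, 0], [0, 0, -0.12], 0.05], [[0, 0, 0], [0, 0, -0.12], 0.05], [[0, 0, 0], [0, 0, -0.12], 0.05], [[0, 0, 0], [0, 0, -0.12], 0.05], [[0, 0, 0], [0, 0, -0.12], 0.05], [[0, 0, 0], [0, 0, -0.12], 0.05], [[0, 0, 0], [0, 0, -0.12], 0.05], [[0, 0, 0], [0, 0, -0.12], 0.05], [[0, 0, 0], [0, 0, -0.12], 0.05], [[0, 0, 0], [0, 0, -0.12], 0.05], [[0, 0, 0], [0, 0, -0.12], 0.05], [[0, 0, 0], [0, 0, -0.12], 0.05], [[0, 0, 0], [0, 0, -0.12], 0.05], [[0, 0, 0], [0, 0, -0.12], 0.05], [[0, 0, 0], [0, 0, -0.12], 0.05], [[0, 0, 0], [0, 0, -0.12], 0.05], [[0, 0, 0], [0, 0, -0.12], 0.05], [[0, 0, 0], [0, 0, -0.12], 0.05], [[0, 0, 0], [0, 0, -0.12], 0.05], [[0, 0, 0], [0, 0, 0], 0.05]])

```text
time_s: 12.68
ee_pos: [0.5957, -0.0048, 0.3108]
tool_rot: [0.744, 0.622, -0.127, -0.207]
wrist_force: [0.7, -1.0, -1.0]
width: 0.05
finger_force: 0.0
```

Run:
```python
from h import *
L=LM;stat();plan(L.P(.036,.1345,.17),L.tool(4.10),10)
```

```text
t 12.68 uln [-0.0001, -0.0006, 0.2331] F [-1.3, 0.8, -0.4] psi -2.998 w 0.05 J [ 0.16  0.62 -0.29  1.64 -0.04  1.35 -0.28]
10 x [-0.0103, -0.01, 0.0063] [-0.0001, -0.0002, -0.0815]
```

Emit:
move_arm(series=[[[-0.0103, -0.01, 0.0063], [0, 0, -0.0815], 0.05], [[-0.0103, -0.01, 0.0063], [0, 0, -0.0815], 0.05], [[-0.0103, -0.01, 0.0063], [0, 0, -0.0815], 0.05], [[-0.0103, -0.01, 0.0063], [0, 0, -0.0815], 0.05], [[-0.0103, -0.01, 0.0063], [0, 0, -0.0815], 0.05], [[-0.0103, -0.01, 0.0063], [0, 0, -0.0815], 0.05], [[-0.0103, -0.01, 0.0063], [0, 0, -0.0815], 0.05], [[-0.0103, -0.01, 0.0063], [0, 0, -0.0815], 0.05], [[-0.0103, -0.01, 0.0063], [0, 0, -0.0815], 0.05], [[-0.0103, -0.01, 0.0063], [0, 0, -0.0815], 0.05], [[0, 0, 0], [0, 0, 0], 0.05], [[0, 0, 0], [0, 0, 0], 0.05], [[0, 0, 0], [0, 0, 0], 0.05]])

```text
time_s: 13.77
ee_pos: [0.4954, -0.1121, 0.2734]
tool_rot: [0.44, 0.865, -0.035, -0.239]
wrist_force: [0.7, -0.0, 0.7]
width: 0.05
finger_force: 0.0
```

Run:
```python
from h import *
L=LM;s=stat();R=Ro.from_quat(s["tool_rot"]).as_matrix();print((R.T@(L.P(.0362,.1347,.1162)-s["ee_pos"])).round(4))
```

```text
t 13.77 uln [0.0365, 0.1329, 0.1713] F [-0.2, -0.2, 0.9] psi -2.192 w 0.05 J [ 0.48  0.59 -0.5   1.86  0.13  1.22  0.55]
[-0.0013 -0.0014  0.0551]
```

Emit:
move_arm(series=[[[-0.0013, -0.0014, 0.015], [0, 0, 0], 0.05], [[0, 0, 0.02], [0, 0, 0], 0.05], [[0, 0, 0.02], [0, 0, 0], 0.05], [[0, 0, 0], [0, 0, 0], 0.05], [[0, 0, 0], [0, 0, 0], 0.0], [[0, 0, 0], [0, 0, 0], 0.0], [[0, 0, 0], [0, 0, 0], 0.0], [[0, 0, 0], [0, 0, 0], 0.0], [[0, 0, 0], [0, 0, 0], 0.0], [[0, 0, 0], [0, 0, 0], 0.0], [[0, 0, 0], [0, 0, 0], 0.0]])

```text
time_s: 14.68
ee_pos: [0.4713, -0.1063, 0.2249]
tool_rot: [0.439, 0.866, -0.034, -0.238]
wrist_force: [4.1, 2.8, -0.7]
width: 0.0151
finger_force: 30.0
```

Run:
```python
from h import *
L=LM;s=stat();R0=Ro.from_quat(s["tool_rot"]).as_matrix();p=s["ee_pos"]
for q in [L.P(.0637,.0815,.1162)]:
    Q=Ro.from_rotvec(-L.n*.96).as_matrix();plan(q,Q@R0,12)
```

```text
t 14.68 uln [0.0355, 0.135, 0.1169] F [-3.0, -3.9, 0.8] psi -2.188 w 0.0151 J [ 0.48  0.63 -0.49  1.96  0.15  1.09  0.53]
12 x [0.0052, 0.0002, 0.0001] [0.0, -0.0003, 0.08]
```

Emit:
move_arm(series=[[[0.0052, 0.0002, 0], [0, 0, 0.08], 0], [[0.0052, 0.0002, 0], [0, 0, 0.08], 0], [[0.0052, 0.0002, 0], [0, 0, 0.08], 0], [[0.0052, 0.0002, 0], [0, 0, 0.08], 0], [[0.0052, 0.0002, 0], [0, 0, 0.08], 0], [[0.0052, 0.0002, 0], [0, 0, 0.08], 0], [[0.0052, 0.0002, 0], [0, 0, 0.08], 0], [[0.0052, 0.0002, 0], [0, 0, 0.08], 0], [[0.0052, 0.0002, 0], [0, 0, 0.08], 0], [[0.0052, 0.0002, 0], [0, 0, 0.08], 0], [[0.0052, 0.0002, 0], [0, 0, 0.08], 0], [[0.0052, 0.0002, 0], [0, 0, 0.08], 0], [[0.002, 0, 0], [0, 0, 0], 0], [[0, 0, 0], [0, 0, 0], 0], [[0, 0, 0], [0, 0, 0], 0]])

```text
time_s: 15.93
ee_pos: [0.4646, -0.0479, 0.2377]
tool_rot: [0.789, 0.565, -0.142, -0.195]
wrist_force: [0.1, -5.2, -0.0]
width: 0.0157
finger_force: 30.0
```

Run:
```python
from h import *
stat()
```

```text
t 15.93 uln [0.0634, 0.0817, 0.1166] F [-1.5, 4.9, 0.8] psi 3.135 w 0.0157 J [ 0.21  0.56 -0.23  2.   -0.04  1.06 -0.32]
```

Emit:
move_arm(series=[[[0.002, 0, 0], [0, 0, 0], 0], [[0.002, 0, 0], [0, 0, 0], 0], [[0, 0, 0], [0, 0, 0], 0], [[0, 0, 0], [0, 0, 0], 0]])

```text
time_s: 16.27
ee_pos: [0.4648, -0.0473, 0.2376]
tool_rot: [0.789, 0.564, -0.144, -0.194]
wrist_force: [-2.9, -18.6, 3.5]
width: 0.0154
finger_force: 30.0
```

Run:
```python
from h import *
stat()
```

```text
t 16.27 uln [0.0634, 0.0811, 0.1165] F [-1.1, 18.5, 4.5] psi 3.132 w 0.0154 J [ 0.21  0.56 -0.23  2.   -0.03  1.06 -0.33]
```

Against the stop (force rises, no motion). Ease off, release, retreat and look.

Emit:
move_arm(series=[[[-0.003, 0, 0], [0, 0, 0], 0], [[0, 0, 0], [0, 0, 0], 0.05], [[0, 0, 0], [0, 0, 0], 0.05], [[0, 0, 0], [0, 0, 0], 0.05], [[0, 0, 0], [0, 0, 0], 0.05], [[0, 0, 0], [0, 0, 0], 0.05], [[0, 0, -0.02], [0, 0, 0], 0.05], [[0, 0, -0.03], [0, 0, 0], 0.05], [[0, 0, -0.03], [0, 0, 0], 0.05], [[0.02, 0.02, -0.02], [0, 0, 0], 0.05], [[0.02, 0.02, -0.02], [0, 0, 0], 0.05], [[0.02, 0.02, 0], [0, 0, 0], 0.05], [[0, 0, 0], [0, 0, 0], 0.05], [[0, 0, 0], [0, 0, 0], 0.05], [[0, 0, 0], [0, 0, 0], 0.05]])

```text
time_s: 17.52
ee_pos: [0.5873, -0.0239, 0.3149]
tool_rot: [0.789, 0.565, -0.142, -0.196]
wrist_force: [0.3, -0.4, 0.2]
width: 0.0499
finger_force: 0.0
```

Run:
```python
from h import *
L=LM;stat();c=camera_model("wrist");im=grab_frame("wrist")[:,:,::-1].copy();cv2.imwrite("pics/w5.png",im)
p=proj(c,L.P(0,0,.013));x,y=max(int(p[0])-110,0),max(int(p[1])-90,0);print(p,x,y)
cv2.imwrite("pics/w5z.png",cv2.resize(im[y:y+195,x:x+220],None,fx=3,fy=3,interpolation=2))
```

```text
t 17.52 uln [0.0036, 0.0202, 0.2359] F [-0.3, 0.3, 0.4] psi 3.135 w 0.0499 J [ 0.15  0.6  -0.23  1.66 -0.05  1.35 -0.37]
[285.11896337 171.9548322 ] 175 81
```

View pics/w5z.png

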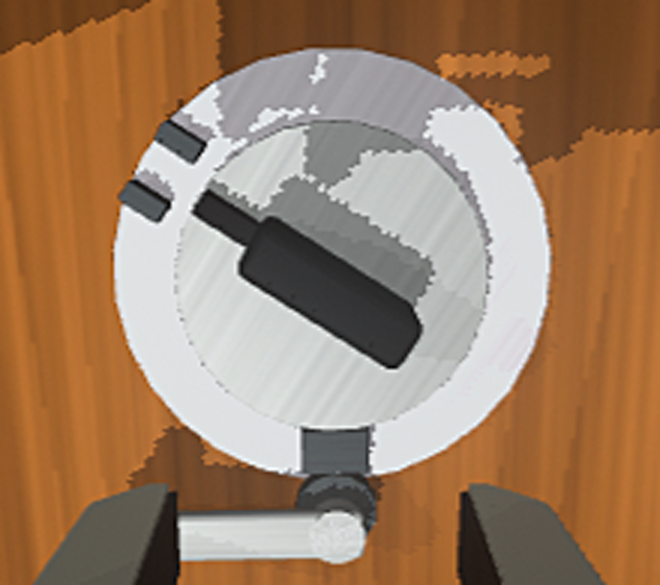

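Run:
```python
from h import *
L=LM;c=camera_model("wrist")
P=lambda x,y,n:L.onplane(c,(175+(x-1)/3,81+(y-1)/3),n)
a=lambda v:round(float(np.arctan2(v[1],v[0])),3)
im=cv2.imread("pics/w5.png");ringfit(im,L,c)
e=[P(114,265,.003),P(549,265,.003),P(331,48,.003),P(331,476,.003)];ax=np.array([(e[0][0]+e[1][0])/2,(e[2][1]+e[3][1])/2]);print("ax",ax,e)
g1,g2=P(180,140,.0125),P(146,199,.0125);print("gate",a((g1+g2)/2-ax),np.linalg.norm((g1+g2)/2-ax),"cross",a(g2-g1)-np.pi/2, np.linalg.norm(g1-g2))
print("bar",a(P(270,218,.045)-P(418,310,.045)),a(P(240,268,.045)-P(390,366,.045)))
t=P(203,199.5,.019);b=P(251,226,.019);print("nose",a(t-ax),np.linalg.norm(t-ax),a(t-b))
z=lambda im,x0,y0,g:None
# black pixels of bar+nose: principal axis at bar top only via minAreaRect of eroded mask
m=(im.max(2)<75).astype(np.uint8);n,lab,st,ce=cv2.connectedComponentsWithStats(m)
i=lab[81+290//3,175+330//3];mm=cv2.morphologyEx((lab==i).astype(np.uint8),cv2.MORPH_OPEN,np.ones((13,13),np.uint8))
r=cv2.boxPoints(cv2.minAreaRect(cv2.findContours((mm),0,1)[0][0]));q=[L.onplane(c,k,.045) for k in r];print(i,st[i],[(a(q[k]-q[k-1]),np.linalg.norm(q[k]-q[k-1]).round(4)) for k in range(4)])
```

```text
ring ((285.3009948730469, 168.54769897460938), (143.750732421875, 145.3692626953125), 82.83859252929688) [-0.0002 -0.001 ]
ax [-0.00010062  0.00249963] [array([ 0.06834209, -0.00104999]), array([-0.06854333, -0.00012544]), array([-0.0001607 , -0.06560121]), array([0.00029042, 0.07060047])]
gate -0.591 0.06042362169629375 cross -0.5677963267948967 0.020378027790544675
bar -0.565 -0.597
nose -0.594 0.04564449404481083 -0.515
30 [ 239  144   76   60 1620] [(-0.577, np.float64(0.0571)), (-2.151, np.float64(0.0185)), (2.575, np.float64(0.0562)), (1.039, np.float64(0.0191))]
```

```bash
python3 -c "
from plant import *
print(close_job())"
```

```text
the job is handed in; nothing more can be done
None
```

The brake was swung off, the dial turned until its nose pointed into the gate (within about 0.02 rad, roughly 1 mm at the tip, in the last picture), and the brake lever swung back against its stop; the gripper then let go and the job was handed in at about 17.6 s (no verdict shown), with the ring, mug and jar never touched.

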